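Snap the lifting handle onto the orange mould's eye

TASK

Get the orange-plated plaster mould ready for lifting: take the yellow lifting handle by its grip, set it over the steel eye on top of the orange-plated mould (not the blue one) and press it down until the eye passes the red sprung gate and the gate snaps shut beneath it. Let go, leaving the handle standing upright on the mould's plate, and leave the loose grey clay cup beside it where it stands.

Things in the scene. Friction and masses are not known exactly. Their poses are not given: they have to be found in the camera images.
- lifter_grip (a point): Centre of the loose handle's yellow grip, 70 (x) x 26 (y, pinch here) x 34 mm, 103 mm above its feet; 120 mm tall in all, 0.25 kg, stands upright. Below it a steel inverted U of 12 mm bar in the x-z plane: mouth 30 mm wide, centred below this point, ceiling 64 mm above the feet. Feet: bars 50 mm long in y, at x 21 to 33 mm both sides. A red gate 15 mm above the feet shuts the mouth.
- gate (a joint): Red sprung gate, 12 mm wide, hinged on the U's -x arm, reaching to the +x arm. 0 rad = shut, up to 1.65 = swung up into the U (it opens only inward). A bar in mid-mouth needs about 7 to 10 N of push, more than the handle's weight, and passes the gate's tip at about 1.2 rad, some 30 mm after first touching it; the gate then snaps shut below it.
- orange_mould_eye (a point): Middle of the eye's top bar on the orange-plated mould: steel, 8 mm thick, along y, 36 mm clear between its legs, 50 mm above the plate (100 x 80 mm), on a fixed plaster block 150 x 150 x 100 mm. A like mould with a blue plate stands beside it, left or right. Clipped on, feet on the plate, the grip's centre is 53 mm above this point, handle's y along the bar, either way round.
- cup_mid (a point): Middle of the loose grey clay cup, a bystander, 72 mm wide, 85 mm tall, upright; this point is 42 mm above the bench.
Things that resemble listed ones, but are neither listed nor needed, are in the scene too. Leave any turquoise look-alike of the part that bears lifter_grip alone.

How it is judged:
On the way:
1. the gate is pushed open by the orange mould's eye while the robot presses the handle down (value of joint gate above 0.6 rad and contact force between the fingers and anything else above 1 N and distance between lifter_grip and orange_mould_eye below 0.11 m).
At the end, for the whole second after the job is handed in: The orange mould's eye bar is inside the U above the shut gate (gate below 0.15 rad; bar 35 to 68 mm below the grip's centre, within 20 mm along and 25 mm across it), and the handle stands upright on the plate within 0.2 rad (value of joint gate below 0.15 rad and x of orange_mould_eye in the frame of lifter_grip between -0.02 and 0.02 m and y of orange_mould_eye in the frame of lifter_grip between -0.025 and 0.025 m and z of orange_mould_eye in the frame of lifter_grip between -0.068 and -0.035 m and angle between lifter_grip's own z axis and vertical below 0.2 rad); the robot touches nothing.
It fails at once if the clay cup is moved by more than 40 mm or tipped by more than 0.5 rad (distance of cup_mid from where it was at the start of the episode above 0.04 m or angle between cup_mid's own z axis and vertical above 0.5 rad).
It also fails if it takes over 38 s, if anything falls off the work surface, if the arm or the gripper's body presses on something with over 40 N, if the wrist force passes 120 N, or if a joint passes its speed limit or range.

ROBOT

A 6-joint arm with a two-finger parallel gripper is mounted at the origin on the work surface. World frame = base frame: x ahead of the robot, y to its left, z up, the work surface at z = 0. Lengths are in m, angles in rad, forces in N, time in s.
With the tool pointing down it reaches from about 0.325 to 0.775 m from the base axis. Payload 9.3 kg.
Tool frame: the origin (TCP) lies at the very end of the fingers, on their centre line; the grasp point (between the pads) lies 19 mm behind it; z points along the fingers, x is the direction in which the jaws open and shut, and the axes are right-handed (so a half turn about z gives the same grasp; the last joint's range is limited). The gripper opens to 85 mm and grips with 20 to 120 N. Pads are 22 mm wide; open, the fingers measure 114 mm over their backs; the gripper's body (76 mm by 85 mm) begins 54 mm behind the grasp point. The pads swing forward as they close: fully open they stand 13 mm farther back than shut.
Start: joints at [-1.493, 0.259, 0.021, 1.334, 0, 1.418], TCP at [0.126, -0.535, 0.231] pointing down, gripper open.
Joint ranges: [-3.04, 3.04], [-0.91, 1.82], [-1.04, 1.36], [-1.92, 1.95], [-1.52, 1.45], [-3.14, 3.14]. Speed limits (rad/s): [2.22, 2.22, 2.79, 3.14, 3.14, 3.14].

INTERFACE

Orientations are given as a rotation vector (axis times angle).
In Python, from cell import sense, viewer, arm gives the robot as it stands.
- The arm moves only by the shell command python3 -m jog 'ROWS' [FORCE]. ROWS is JSON, a list of rows, each an object with "dr": the turn, a rotation vector about the tool's x, y, z in units of 6 degrees (1.0 is 6 degrees), a list of three; "offset": the shift along the tool's x, y, z in units of 60 mm (1.0 is 60 mm), a list of three; "jaw": the closure, from -1 (fully open) to 1 (shut), so that 0 is half open. In form: [{"dr": [ax, ay, az], "offset": [dx, dy, dz], "jaw": jaw}, ...]. A call has 1 to 10 rows; each row shifts and turns the commanded pose from where the row before left it, along the tool's axes as they then stand; what a row does not reach is not made up. A row lasts 1/8 s, in which the tool goes at most 62.5 mm and 10.7 degrees, less where a joint would pass 70% of its speed; a pose out of reach is approached as far as the arm can. A call is refused whole if a number of a shift passes 1 or a number of a turn 1, either way. A call with a gripper value outside its range is refused whole. The fingers move at their own pace and stop on an object; FORCE is the grip in N (left out, the last holds). Time passes only in rows, so rows that do not move let the fingers close. It gives the time, the measured TCP pose, the force and the opening at its end, in the units of the state.
- sense(): the state, without advancing time (a new reading comes with each control period).
- viewer.grab_frame(name): name is "side" or "top" or "wrist"; returns the picture (384x512x3 uint8, red, green, blue); there is no depth.
- viewer.camera_info(name): a dict with "fx", "fy", "cx", "cy" (pixels), "R" (3x3) and "t" (3): a world point X has camera coordinates R X + t. Camera axes: x right, y down, z forward; pixel columns grow to the right and rows downward; lengths in m; the calibration is good to about 2 mm. A picture is of the moment at which its call begins: read the wrist's pose just before it. camera_info takes no time and is no camera call; for the wrist camera it gives the pose at the moment of the call.
- arm.job_done(): hands the job in, once; it reports no verdict.
The state is a dict: "clock": time; "q": joint angles; "joint_velocities": joint speeds; "effort": joint torques, N m; "tool_pos": TCP position; "ee_rot": TCP orientation; "force": force on the tool from outside, world axes, zero at the start; "moment": the same for the moment, N m; "opening": opening from 0.0 (shut) to 1.0 (fully open).
Only numpy, scipy, OpenCV 4.12 (cv2) and the standard library are available. Lean on these libraries where they do the work, as an engineer would, in place of code of your own. Each camera call takes 0.05 s, during which the arm holds its last target.

## Working session

There is one attempt and no reset: what is moved stays moved. The work goes in short steps, Python scripts to look and compute and a shell command to move; the robot and the scene stay as the last step left them, time stands still between calls to the robot, and variables do not carry over. Pictures are saved under pics/ and viewed, and the job is handed in when it is done.

```bash
mkdir -p pics; ls; python3 - <<'E'
from cell import sense, viewer, arm
import cv2
s=sense(); print(s)
for n in ["side","top","wrist"]:
    c=viewer.camera_info(n); print(n,c)
    im=viewer.grab_frame(n); cv2.imwrite(f"pics/a_{n}.png",im[:,:,::-1])
E
```

```text
pics
{'clock': 0.0, 'q': array([-1.49259417e+00,  2.59174518e-01,  2.06957430e-02,  1.33365819e+00,
        3.27053091e-06,  1.41817842e+00]), 'joint_velocities': array([ 0.00040847, -0.00036928, -0.00067851,  0.00094698,  0.00163532,
        0.00203577]), 'effort': array([-2.02521689e-03, -5.55640233e+01,  3.44523454e+01,  1.36365995e-02,
       -1.66177506e-04, -1.20679189e-06]), 'tool_pos': array([ 0.12579017, -0.53511826,  0.23064977]), 'ee_rot': array([-2.46169936e+00,  1.95024405e+00,  1.42843499e-03]), 'force': array([-0.88460197,  1.12931799,  0.44580474]), 'moment': array([-0.01985318, -0.00461217,  0.08390619]), 'opening': 0.9971779998206429}
side {'fx': 455.57688172592447, 'fy': 455.57688172592447, 'cx': 262.8993651542528, 'cy': 184.183602971852, 'R': array([[-0.8170441 , -0.57654842, -0.00555603],
       [-0.41710729,  0.59769333, -0.68467817],
       [ 0.39807092, -0.5570948 , -0.72882435]]), 't': array([0.46769111, 0.25937758, 0.93217963])}
top {'fx': 479.75261247128253, 'fy': 479.75261247128253, 'cx': 260.7275228407667, 'cy': 193.41069327954096, 'R': array([[ 0.0128415 , -0.99977004,  0.01717467],
       [-0.99305608, -0.01476021, -0.11671231],
       [ 0.11693897, -0.01555665, -0.99301725]]), 't': array([0.0511549 , 0.53738449, 1.2829184 ])}
wrist {'fx': 292.58674959992305, 'fy': 292.58674959992305, 'cx': 258.33287409460036, 'cy': 190.2371168868839, 'R': array([[ 0.22920729, -0.9733764 , -0.00154731],
       [-0.93517053, -0.22065114,  0.27707247],
       [-0.27003722, -0.06206003, -0.96084778]]), 't': array([-0.54977681, -0.0371176 ,  0.37923097])}
```

View pics/a_side.png

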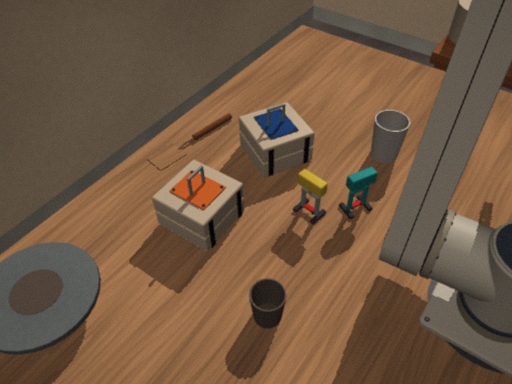

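View pics/a_top.png

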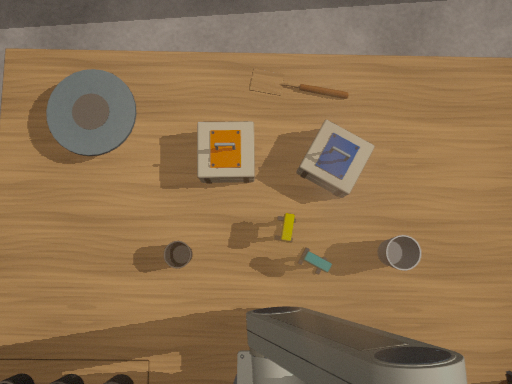

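View pics/a_wrist.png

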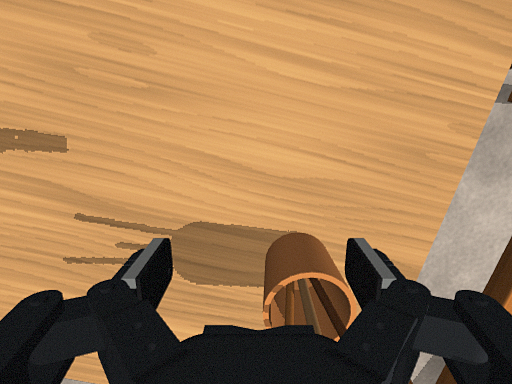

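```bash
python3 - <<'E'
import cv2, numpy as np
s=cv2.imread("pics/a_side.png"); t=cv2.imread("pics/a_top.png")
def crop(im,x,y,w,h,k): return cv2.resize(im[y:y+h,x:x+w],None,fx=k,fy=k,interpolation=cv2.INTER_NEAREST)
# side grips/eyes, top grips/eye
A=crop(s,285,160,100,70,4);B=crop(s,160,160,100,70,4)
C=crop(t,260,205,100,70,4);D=crop(t,185,110,100,70,4)
cv2.imwrite("pics/b.png",np.vstack([np.hstack([A,B]),np.hstack([C,D])]))
E
```

```text
(no output)
```

View pics/b.png

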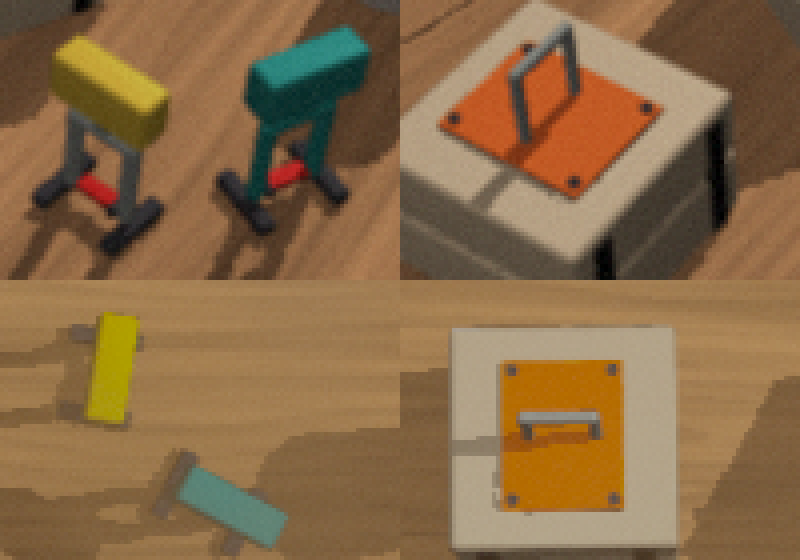

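```bash
cat > h.py <<'E'
import numpy as np, cv2
def P(c): 
    K=np.array([[c['fx'],0,c['cx']],[0,c['fy'],c['cy']],[0,0,1]]); return K@np.c_[c['R'],c['t']]
def tri(c1,p1,c2,p2):
    X=cv2.triangulatePoints(P(c1),P(c2),np.array(p1,float).reshape(2,1),np.array(p2,float).reshape(2,1)); X=(X[:3]/X[3]).ravel()
    e=[np.linalg.norm(proj(c,X)-p) for c,p in((c1,p1),(c2,p2))]; return X,np.round(e,2)
def proj(c,X):
    v=P(c)@np.r_[X,1]; return v[:2]/v[2]
def onz(c,p,z):
    d=c['R'].T@np.array([(p[0]-c['cx'])/c['fx'],(p[1]-c['cy'])/c['fy'],1]); o=-c['R'].T@np.array(c['t']); return o+d*(z-o[2])/d[2]
def yellow(bgr):
    h=cv2.cvtColor(bgr,cv2.COLOR_BGR2HSV); m=cv2.inRange(h,(24,150,70),(34,255,255))
    n,l,st,ce=cv2.connectedComponentsWithStats(m); i=1+np.argmax(st[1:,4]); m=(l==i).astype(np.uint8)
    c=max(cv2.findContours(m,0,1)[0],key=cv2.contourArea); hu=cv2.convexHull(c); M=cv2.moments(hu)
    return np.array([M['m10']/M['m00'],M['m01']/M['m00']]),st[i],cv2.minAreaRect(c)
E
python3 - <<'E'
from h import *
from cell import viewer
S=viewer.camera_info('side');T=viewer.camera_info('top')
s=cv2.imread("pics/a_side.png"); t=cv2.imread("pics/a_top.png")
ys=yellow(s);yt=yellow(t);print(ys,yt)
X,e=tri(S,ys[0],T,yt[0]);print('grip',X,e)
for a,b,n in[((189.3,178),(215,144.2),'eyeL'),((203,168),(235,144.2),'eyeR'),((196.2,173),(225,144.2),'mid'),((312,162),(288,227),'?')]:
    print(n,tri(S,a,T,b))
# grip yaw from top: end midpoints
f=lambda x,y:(260+x/4,205+(y-280)/4)
a=onz(T,f(121.5,314.5),.12);b=onz(T,f(105.5,421.5),.12);print(a,b,np.degrees(np.arctan2(*(a-b)[[1,0]])))
g=lambda x,y:(185+(x-400)/4,110+(y-280)/4)
L=onz(T,g(518,417),.15);R=onz(T,g(601,417),.15);print(L,R,np.degrees(np.arctan2(*(L-R)[[1,0]])))
p=[onz(T,g(*q),.1) for q in((512,370),(612,370),(612,499),(512,498))];print('screws',p)
print('cups',onz(T,(179,255),.085),onz(T,(403,253),.085))
print('teal',onz(T,f(232,507),.12))
E
```

```text
(array([315.63165906, 178.76407915]), array([304, 170,  22,  17,  91], dtype=int32), ((313.4944152832031, 178.30899047851562), (24.909950256347656, 6.571987628936768), 32.0053825378418)) (array([287.90266106, 226.20308123]), array([282, 213,  13,  28, 245], dtype=int32), ((288.0799865722656, 226.4399871826172), (9.616652488708496, 26.587217330932617), 8.13010311126709))
grip [ 0.43987247 -0.01172121  0.11934864] [2.  1.6]
eyeL (array([0.64196543, 0.17536235, 0.16047524]), array([0.77, 0.59]))
eyeR (array([0.64602265, 0.12641046, 0.14827104]), array([0.43, 0.34]))
mid (array([0.64406138, 0.15105723, 0.15417261]), array([0.58, 0.45]))
? (array([ 0.44132021, -0.00495227,  0.17505557]), array([1.42, 1.15]))
[ 0.4755297  -0.01605033  0.12      ] [ 0.40770321 -0.00631828  0.12      ] -8.165324597178573
[0.64537455 0.17832992 0.15      ] [0.64624375 0.12618771 0.15      ] 90.95502216394358
screws [array([0.68784408, 0.18721113, 0.1       ]), array([0.68896747, 0.12154682, 0.1       ]), array([0.60293987, 0.11996633, 0.1       ]), array([0.6025643 , 0.18512665, 0.1       ])]
cups [0.36721682 0.26816733 0.085     ] [ 0.3797302  -0.31261492  0.085     ]
teal [ 0.35523722 -0.08628989  0.12      ]
```

```bash
cat >> h.py <<'E'
from scipy.spatial.transform import Rotation as Ro
def plan(s,target,jawyaw):
    "tool-frame turn (units 6deg about z) to bring jaw axis to yaw (mod 180), shift in current axes and after turn, in units 60mm"
    R=Ro.from_rotvec(s['ee_rot']).as_matrix(); d=np.array(target)-s['tool_pos']
    y=np.degrees(np.arctan2(R[1,0],R[0,0])); print('pos',np.round(s['tool_pos'],4),'zaxis',np.round(R[:,2],4),'jaw yaw',round(y,2),'q',np.round(s['q'],2),'F',np.round(s['force'],1),'open',round(s['opening'],3),'t',round(s['clock'],2))
    dy=(jawyaw-y+90)%180-90
    # tool z is down: +turn about tool z lowers world yaw; the wanted down-pointing pose:
    a=np.radians(y+dy); D=np.array([[np.cos(a),np.sin(a),0],[np.sin(a),-np.cos(a),0],[0,0,-1]]).T
    D=np.column_stack([[np.cos(a),np.sin(a),0],[np.sin(a),-np.cos(a),0],[0,0,-1]])
    rv=Ro.from_matrix(R.T@D).as_rotvec(degrees=True)/6
    print('turn units',np.round(rv,3),'alt: -/+180 =',np.round(rv[2]-30*np.sign(rv[2]),2)); print('shift now-axes',np.round(R.T@d/.06,3),'after turn',np.round(D.T@d/.06,3))
E
python3 - <<'E'
from h import *
from cell import sense
plan(sense(),[.38,-.012,.30],81.5)
E
```

```text
pos [ 0.1258 -0.5352  0.2308] zaxis [-0.     0.001 -1.   ] jaw yaw -76.78 q [-1.49  0.26  0.02  1.33  0.    1.42] F [-0.5 -0.1 -0.3] open 0.998 t 0.15
turn units [0.    0.01  3.621] alt: -/+180 = -26.38
shift now-axes [-7.521 -6.119 -1.144] after turn [-9.251 -2.901 -1.153]
```

```bash
python3 -m jog '[{"dr":[0,0,0],"offset":[0,0,-1],"jaw":-1},{"dr":[0,0,0],"offset":[-0.75,-0.61,-0.2],"jaw":-1},{"dr":[0,0,0],"offset":[-0.75,-0.61,0],"jaw":-1},{"dr":[0,0,0],"offset":[-0.75,-0.61,0],"jaw":-1},{"dr":[0,0,0],"offset":[-0.75,-0.61,0],"jaw":-1},{"dr":[0,0,0],"offset":[-0.75,-0.61,0],"jaw":-1},{"dr":[0,0,0],"offset":[-0.75,-0.61,0],"jaw":-1},{"dr":[0,0,0],"offset":[-0.75,-0.61,0],"jaw":-1},{"dr":[0,0,0],"offset":[-0.75,-0.61,0],"jaw":-1},{"dr":[0,0,0],"offset":[-0.75,-0.61,0],"jaw":-1}]'
python3 -m jog '[{"dr":[0,0,-1],"offset":[0,0,0],"jaw":-1},{"dr":[0,0,-1],"offset":[0,0,0],"jaw":-1},{"dr":[0,0,-1],"offset":[0,0,0],"jaw":-1},{"dr":[0,0,-1],"offset":[0,0,0],"jaw":-1},{"dr":[0,0,-1],"offset":[0,0,0],"jaw":-1},{"dr":[0,0,-1],"offset":[0,0,0],"jaw":-1},{"dr":[0,0,-1],"offset":[0,0,0],"jaw":-1},{"dr":[0,0,-1],"offset":[0,0,0],"jaw":-1},{"dr":[0,0,-1],"offset":[0,0,0],"jaw":-1},{"dr":[0,0,-1],"offset":[0,0,0],"jaw":-1}]'
python3 - <<'E'
from h import *
from cell import sense
plan(sense(),[.38,-.012,.30],81.5)
E
```

```text
clock: 1.4
tool_pos: [0.3542, -0.0639, 0.3034]
ee_rot: [-2.462, 1.951, -0.001]
force: [1.0, 0.0, 0.2]
opening: 1.001
clock: 2.65
tool_pos: [0.3537, -0.0657, 0.3032]
ee_rot: [-3.109, 0.453, 0.0]
force: [0.2, -0.8, 0.5]
opening: 0.999
pos [ 0.3537 -0.0657  0.3032] zaxis [-3.e-04  1.e-04 -1.e+00] jaw yaw -16.58 q [-0.42 -0.08 -0.18  1.47 -0.    1.44] F [ 0.2 -0.8  0.5] open 0.999 t 2.65
turn units [2.0000e-03 2.0000e-03 1.3654e+01] alt: -/+180 = -16.35
shift now-axes [ 0.164 -0.984  0.053] after turn [-0.951 -0.301  0.053]
```

```bash
python3 -m jog '[{"dr":[0,0,-1],"offset":[0,0,0],"jaw":-1},{"dr":[0,0,-1],"offset":[0,0,0],"jaw":-1},{"dr":[0,0,-1],"offset":[0,0,0],"jaw":-1},{"dr":[0,0,-1],"offset":[0,0,0],"jaw":-1},{"dr":[0,0,-1],"offset":[0,0,0],"jaw":-1},{"dr":[0,0,-1],"offset":[0,0,0],"jaw":-1},{"dr":[0,0,-1],"offset":[0,0,0],"jaw":-1},{"dr":[0,0,-1],"offset":[0,0,0],"jaw":-1},{"dr":[0,0,-1],"offset":[0,0,0],"jaw":-1},{"dr":[0,0,-1],"offset":[0,0,0],"jaw":-1}]'
python3 -m jog '[{"dr":[0,0,-1],"offset":[0,0,0],"jaw":-1},{"dr":[0,0,-1],"offset":[0,0,0],"jaw":-1},{"dr":[0,0,-1],"offset":[0,0,0],"jaw":-1},{"dr":[0,0,-1],"offset":[0,0,0],"jaw":-0.6},{"dr":[0,0,-1],"offset":[0,0,0],"jaw":-0.3},{"dr":[0,0,-1],"offset":[0,0,0],"jaw":0},{"dr":[0,0,-0.35],"offset":[0.3,0,0],"jaw":0},{"dr":[0,0,0],"offset":[0,0,0],"jaw":0}]'
python3 - <<'E'
from h import *
from cell import sense,viewer
plan(sense(),[.38,-.012,.30],81.5)
W=viewer.camera_info('wrist'); im=viewer.grab_frame('wrist')[:,:,::-1]; cv2.imwrite('pics/c.png',im)
np.savez('w1.npz',**W); print(yellow(im), proj(W,[.4416,-.0112,.12]),proj(W,[.645,.152,.15]))
E
```

```text
clock: 3.9
tool_pos: [0.3537, -0.0657, 0.3031]
ee_rot: [-2.919, -1.162, 0.0]
force: [0.9, -0.6, -0.1]
opening: 1.001
clock: 4.9
tool_pos: [0.3571, -0.0476, 0.3032]
ee_rot: [-2.382, -2.048, 0.0]
force: [0.3, -1.3, 0.2]
opening: 0.505
pos [ 0.3571 -0.0476  0.3032] zaxis [-1.e-04  1.e-04 -1.e+00] jaw yaw 81.39 q [-0.37 -0.08 -0.18  1.47  0.   -0.22] F [ 0.3 -1.3  0.2] open 0.505 t 4.9
turn units [-0.002 -0.001 -0.019] alt: -/+180 = 29.98
shift now-axes [0.644 0.288 0.054] after turn [0.644 0.289 0.054]
(array([297.1203662 , 226.86297464]), array([ 287,  200,   24,   60, 1014], dtype=int32), ((298.5, 229.5), (59.0, 23.0), 90.0)) [298.85374474 233.8994555 ] [446.46790324 370.74992423]
```

View pics/c.png

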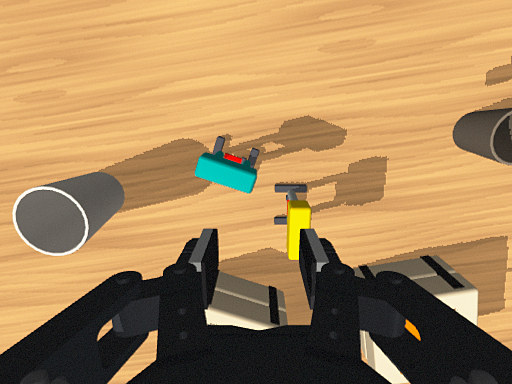

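```bash
python3 - <<'E'
from h import *
from cell import viewer
W=dict(np.load('w1.npz'));T=viewer.camera_info('top');S=viewer.camera_info('side')
im=cv2.imread('pics/c.png')
cv2.imwrite('pics/d.png',cv2.resize(im[175:275,240:360],None,fx=6,fy=6,interpolation=cv2.INTER_NEAREST))
def y2(b):
    h=cv2.cvtColor(b,cv2.COLOR_BGR2HSV); m=cv2.inRange(h,(20,140,40),(36,255,255));m=cv2.morphologyEx(m,2,np.ones((3,3)))
    n,l,st,ce=cv2.connectedComponentsWithStats(m);return st
s=cv2.imread('pics/a_side.png')
# side silhouette from crop by hand
hull=np.array([(70,36),(168,88),(166,138),(135,148),(50,90),(52,45)],float)
M=cv2.moments(hull.astype(np.float32)); c=np.array([M['m10'],M['m01']])/M['m00']/4+[285,160]
print('side c',c)
ct=np.array([288.1,226.7])
print(tri(S,c,T,ct))
print(tri(W,(298,229),T,ct), tri(W,(298,229),S,c))
E
```

```text
side c [312.40911412 183.13241426]
(array([ 0.44259208, -0.01201739,  0.10233579]), array([0.28, 0.23]))
(array([ 0.44289166, -0.01126093,  0.10373223]), array([0.91, 0.17])) (array([ 0.44124487, -0.01027883,  0.10481003]), array([0.51, 0.12]))
```

View pics/d.png

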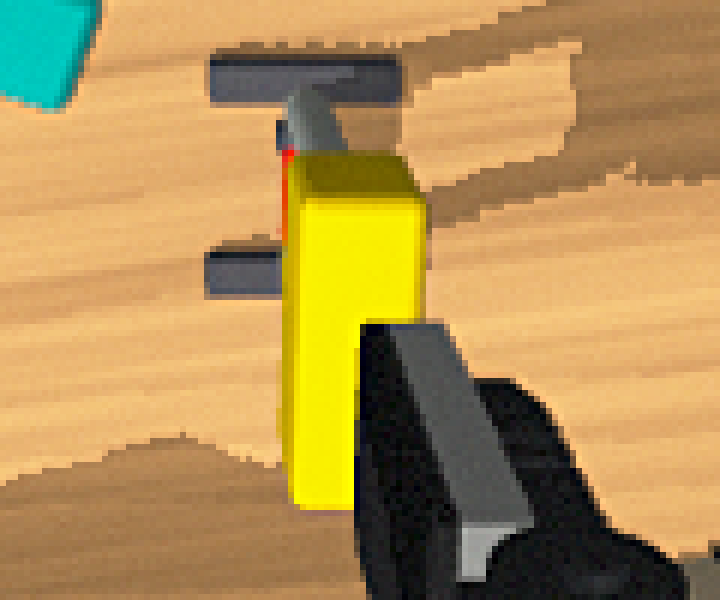

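```bash
python3 - <<'E'
from h import *
from cell import sense
plan(sense(),[.442,-.0115,.083],81.5)
E
```

```text
pos [ 0.3571 -0.048   0.3032] zaxis [-2.e-04 -1.e-04 -1.e+00] jaw yaw 81.35 q [-0.37 -0.08 -0.18  1.47 -0.   -0.22] F [-0.7 -0.  -1.3] open 0.501 t 4.95
turn units [-0.001  0.001 -0.025] alt: -/+180 = 29.98
shift now-axes [0.814 1.308 3.67 ] after turn [0.811 1.309 3.67 ]
```

```bash
python3 -m jog '[{"dr":[0,0,0],"offset":[0.4,0.65,0.5],"jaw":-0.1},{"dr":[0,0,0],"offset":[0.41,0.66,0.5],"jaw":-0.1},{"dr":[0,0,0],"offset":[0,0,0.8],"jaw":-0.1},{"dr":[0,0,0],"offset":[0,0,0.7],"jaw":-0.1},{"dr":[0,0,0],"offset":[0,0,0],"jaw":-0.1}]'
python3 - <<'E'
from h import *
from cell import sense,viewer
plan(sense(),[.442,-.0115,.083],81.5)
W=viewer.camera_info('wrist'); im=viewer.grab_frame('wrist')[:,:,::-1]; cv2.imwrite('pics/e.png',im)
np.savez('w2.npz',**W)
W1=dict(np.load('w1.npz'))
E
```

```text
clock: 5.58
tool_pos: [0.4405, -0.0119, 0.1512]
ee_rot: [-2.38, -2.043, 0.006]
force: [0.1, 0.1, 0.8]
opening: 0.548
pos [ 0.4405 -0.0119  0.1512] zaxis [-0.0056  0.0011 -1.    ] jaw yaw 81.28 q [-0.22  0.12 -0.37  1.09 -0.   -0.07] F [0.1 0.1 0.8] open 0.548 t 5.58
turn units [-0.054 -0.002 -0.036] alt: -/+180 = 29.96
shift now-axes [0.011 0.03  1.136] after turn [0.011 0.024 1.136]
```

View pics/e.png

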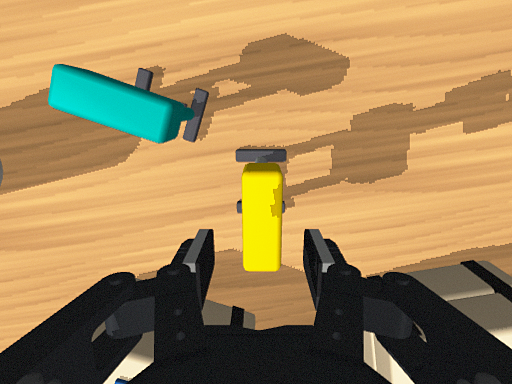

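```bash
python3 -m jog '[{"dr":[0,0,0],"offset":[0.01,0.02,0.5],"jaw":-0.1},{"dr":[0,0,0],"offset":[0,0,0.4],"jaw":-0.1},{"dr":[0,0,0],"offset":[0,0,0.24],"jaw":-0.1},{"dr":[0,0,0],"offset":[0,0,0],"jaw":0.5},{"dr":[0,0,0],"offset":[0,0,0],"jaw":1},{"dr":[0,0,0],"offset":[0,0,0],"jaw":1},{"dr":[0,0,0],"offset":[0,0,0],"jaw":1},{"dr":[0,0,0],"offset":[0,0,0],"jaw":1}]' 60
python3 - <<'E'
from h import *
from cell import sense,viewer
plan(sense(),[.645,.152,.083],81.5)
W=viewer.camera_info('wrist'); im=viewer.grab_frame('wrist')[:,:,::-1]; cv2.imwrite('pics/f.png',im)
E
```

```text
clock: 6.62
tool_pos: [0.4445, -0.0118, 0.0863]
ee_rot: [2.381, 2.045, 0.002]
force: [0.1, 0.2, 7.1]
opening: 0.296
pos [ 0.4445 -0.0118  0.0863] zaxis [ 2.8e-03 -8.0e-04 -1.0e+00] jaw yaw 81.32 q [-0.22  0.18 -0.48  0.91 -0.   -0.06] F [0.1 0.2 7.1] open 0.296 t 6.62
turn units [ 0.027  0.004 -0.03 ] alt: -/+180 = 29.97
shift now-axes [3.203 2.891 0.063] after turn [3.194 2.901 0.056]
```

View pics/f.png

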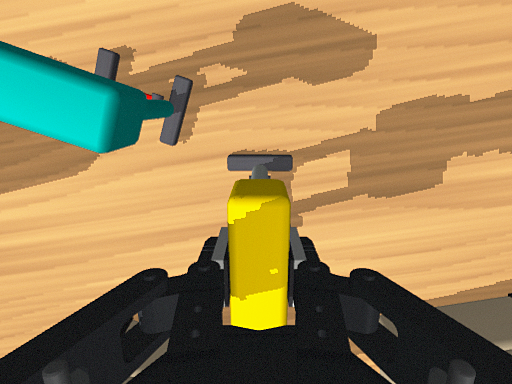

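```bash
python3 -m jog '[{"dr":[0,0,0],"offset":[0,0,-0.3],"jaw":1},{"dr":[0,0,0],"offset":[0,0,-0.5],"jaw":1},{"dr":[0,0,0],"offset":[0,0,-0.7],"jaw":1},{"dr":[0,0,0],"offset":[0,0,-0.8],"jaw":1},{"dr":[0,0,-0.8],"offset":[0,0,-0.6],"jaw":1},{"dr":[0,0,-0.8],"offset":[0,0,-0.3],"jaw":1},{"dr":[0,0,0],"offset":[0,0,0],"jaw":1},{"dr":[0,0,0],"offset":[0,0,0],"jaw":1}]'
python3 - <<'E'
from h import *
from cell import sense,viewer
plan(sense(),[.645,.152,.27],91)
for n in['wrist','side','top']:
    cv2.imwrite(f'pics/g_{n}.png',viewer.grab_frame(n)[:,:,::-1])
    if n=='wrist':np.savez('w3.npz',**viewer.camera_info(n))
E
```

```text
clock: 7.68
tool_pos: [0.4431, -0.0114, 0.2761]
ee_rot: [-2.205, -2.237, 0.001]
force: [-0.2, -0.5, -4.0]
opening: 0.295
pos [ 0.4431 -0.0114  0.2761] zaxis [-1.1e-03  2.0e-04 -1.0e+00] jaw yaw 90.82 q [-0.22  0.07 -0.1   1.4  -0.   -0.23] F [-0.2 -0.5 -4. ] open 0.295 t 7.67
turn units [-0.011 -0.002 -0.03 ] alt: -/+180 = 29.97
shift now-axes [2.676 3.404 0.098] after turn [2.665 3.412 0.101]
```

View pics/g_side.png

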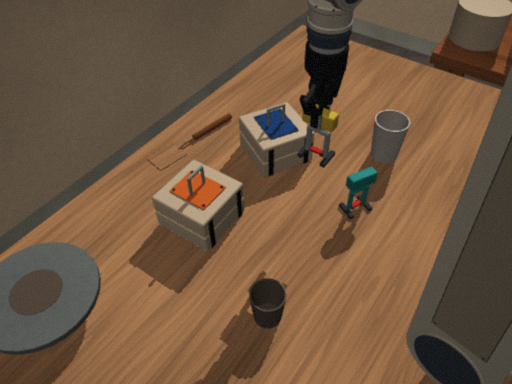

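View pics/g_wrist.png

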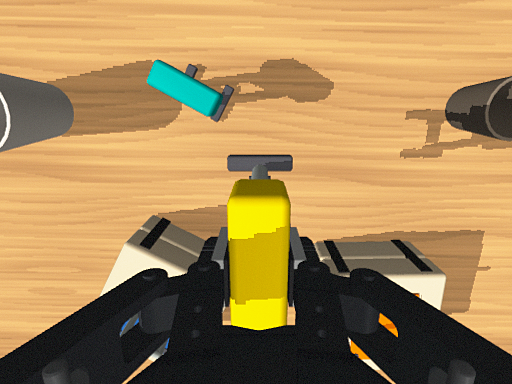

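```bash
python3 -m jog '[{"dr":[0,0,0],"offset":[0.4,0.5,0],"jaw":1},{"dr":[0,0,0],"offset":[0.6,0.75,0],"jaw":1},{"dr":[0,0,0],"offset":[0.6,0.75,0],"jaw":1},{"dr":[0,0,0],"offset":[0.6,0.8,0],"jaw":1},{"dr":[0,0,0],"offset":[0.48,0.64,0],"jaw":1},{"dr":[0,0,0],"offset":[0,0,0],"jaw":1},{"dr":[0,0,0],"offset":[0,0,0],"jaw":1},{"dr":[0,0,0],"offset":[0,0,0],"jaw":1}]'
python3 - <<'E'
from h import *
from cell import sense,viewer
plan(sense(),[.6475,.152,.191],91)
for n in['wrist','side','top']:
    cv2.imwrite(f'pics/k_{n}.png',viewer.grab_frame(n)[:,:,::-1])
np.savez('w4.npz',**viewer.camera_info('wrist'))
s=cv2.imread('pics/k_side.png'); cv2.imwrite('pics/k_s.png',cv2.resize(s[90:240,130:280],None,fx=4,fy=4,interpolation=cv2.INTER_NEAREST))
E
```

```text
clock: 8.82
tool_pos: [0.6466, 0.1519, 0.2774]
ee_rot: [2.204, 2.238, 0.0]
force: [-0.1, 0.6, -3.1]
opening: 0.295
pos [0.6466 0.1519 0.2774] zaxis [ 2.e-04 -1.e-04 -1.e+00] jaw yaw 90.87 q [ 0.1   0.46  0.44  1.55 -0.    0.09] F [-0.1  0.6 -3.1] open 0.295 t 8.82
turn units [ 0.002  0.001 -0.021] alt: -/+180 = 29.98
shift now-axes [0.002 0.014 1.439] after turn [1.000e-03 1.400e-02 1.439e+00]
```

View pics/k_s.png

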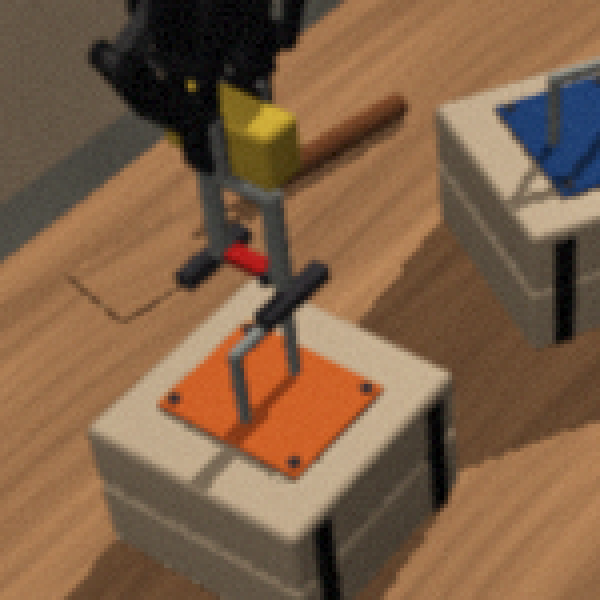

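View pics/k_wrist.png

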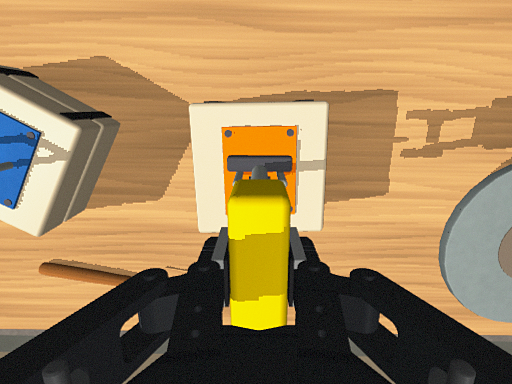

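```bash
python3 - <<'E'
from h import *
from cell import viewer
from scipy.optimize import least_squares
S=viewer.camera_info('side');W=dict(np.load('w4.npz'))
near=np.array([203.2,163.8]);far=np.array([183.2,154.5])
def feet(p): 
    a=np.radians(.9);u=np.array([np.cos(a),np.sin(a),0]); return p-.027*u,p+.027*u
# feet z guess: foot-bar centre
for gz in (.2774+.019,.2774+.0167):
    c=np.array([.6446,.152,gz-.103+.006])
    n,f=feet(c);print(gz,'pred near',proj(S,n),'far',proj(S,f),'wrist near',proj(W,n))
# full fit: side near/far + wrist near (260,163)
r=least_squares(lambda p:np.r_[proj(S,feet(p)[0])-near,proj(S,feet(p)[1])-far,proj(W,feet(p)[0])-[260,163]],[.645,.152,.19]);print(r.x,r.fun)
# screws seen in wrist to cross-check eye: visible at (228,133),(290,132)
print([onz(W,p,.1) for p in((228,133),(290,132))])
E
```

```text
0.2964 pred near [202.64480788 162.96847576] far [182.98698457 153.08161791] wrist near [259.0065999  162.39169316]
0.2941 pred near [202.7572641  163.76114694] far [183.13094418 153.87419725] wrist near [258.99920723 161.84054979]
[0.64535682 0.15255801 0.19625741] [-0.85280546  0.25918405 -0.45804165 -0.3280623  -0.30169196 -0.38587665]
[array([0.60464441, 0.1181192 , 0.1       ]), array([0.60253108, 0.18502514, 0.1       ])]
```

```bash
python3 -m jog '[{"dr":[0,0,0],"offset":[0,0,0.3],"jaw":1},{"dr":[0,0,0],"offset":[0,0,0.3],"jaw":1},{"dr":[0,0,0],"offset":[0,0,0.1],"jaw":1},{"dr":[0,0,0],"offset":[0,0,0.1],"jaw":1},{"dr":[0,0,0],"offset":[0,0,0],"jaw":1}]' 80
python3 - <<'E'
from h import *
from cell import sense,viewer
plan(sense(),[.6475,.152,.186],91)
s=viewer.grab_frame('side')[:,:,::-1]; cv2.imwrite('pics/l_s.png',cv2.resize(s[90:240,130:280],None,fx=4,fy=4,interpolation=cv2.INTER_NEAREST))
E
```

```text
clock: 9.6
tool_pos: [0.6471, 0.1524, 0.2299]
ee_rot: [2.203, 2.239, 0.001]
force: [-3.9, -1.3, 4.0]
opening: 0.292
pos [0.6471 0.1524 0.2299] zaxis [ 9.e-04 -2.e-04 -1.e+00] jaw yaw 90.91 q [ 0.11  0.46  0.33  1.43 -0.    0.09] F [-3.9 -1.3  4. ] open 0.292 t 9.6
turn units [ 0.009  0.002 -0.014] alt: -/+180 = 29.99
shift now-axes [-0.006  0.006  0.732] after turn [-0.007  0.007  0.732]
```

View pics/l_s.png

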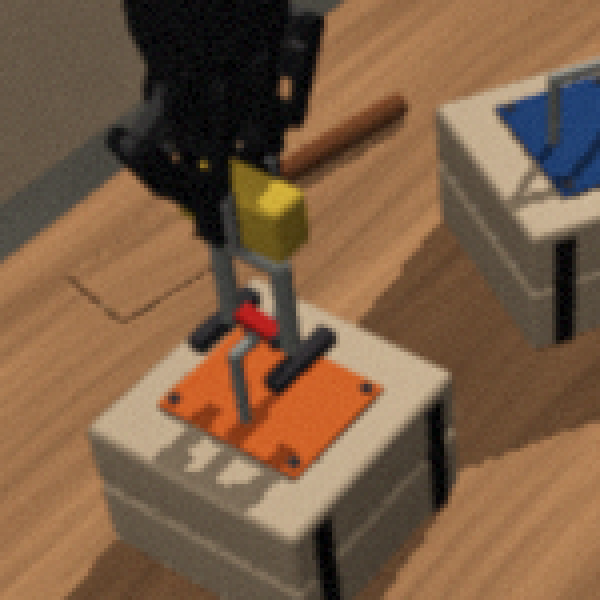

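```bash
python3 -m jog '[{"dr":[0,0,0],"offset":[0,0,0.12],"jaw":1},{"dr":[0,0,0],"offset":[0,0,0.12],"jaw":1},{"dr":[0,0,0],"offset":[0,0,0.12],"jaw":1},{"dr":[0,0,0],"offset":[0,0,0.1],"jaw":1},{"dr":[0,0,0],"offset":[0,0,0.08],"jaw":1},{"dr":[0,0,0],"offset":[0,0,0],"jaw":1}]'
python3 - <<'E'
from h import *
from cell import sense,viewer
plan(sense(),[.6475,.152,.186],91)
s=viewer.grab_frame('side')[:,:,::-1]; cv2.imwrite('pics/m_s.png',cv2.resize(s[90:240,130:280],None,fx=4,fy=4,interpolation=cv2.INTER_NEAREST))
E
```

```text
clock: 10.4
tool_pos: [0.6475, 0.1525, 0.1956]
ee_rot: [-2.203, -2.239, 0.001]
force: [0.8, -0.0, -2.6]
opening: 0.295
pos [0.6475 0.1525 0.1956] zaxis [-6.e-04 -1.e-04 -1.e+00] jaw yaw 90.92 q [ 0.11  0.47  0.25  1.36 -0.    0.09] F [ 0.8 -0.  -2.6] open 0.295 t 10.4
turn units [-0.006  0.001 -0.014] alt: -/+180 = 29.99
shift now-axes [-0.009 -0.     0.16 ] after turn [-0.009 -0.     0.16 ]
```

View pics/m_s.png

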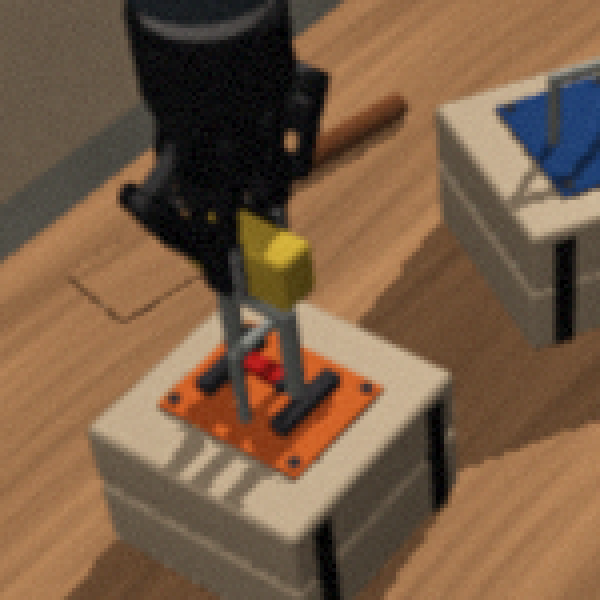

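Eye has passed the gate, force dropped to the weight alone and the gate (red, crop 265,367) is shut below the bar. Lower the remaining ~10 mm to the plate.

```bash
python3 -m jog '[{"dr":[0,0,0],"offset":[0,0,0.06],"jaw":1},{"dr":[0,0,0],"offset":[0,0,0.05],"jaw":1},{"dr":[0,0,0],"offset":[0,0,0.03],"jaw":1},{"dr":[0,0,0],"offset":[0,0,0],"jaw":1}]'

```

```text
clock: 10.95
tool_pos: [0.6478, 0.1527, 0.1905]
ee_rot: [2.202, 2.238, 0.005]
force: [-1.7, -0.2, 11.7]
opening: 0.294
```

```bash
python3 -m jog '[{"dr":[0,0,0],"offset":[0,0,-0.06],"jaw":1},{"dr":[0,0,0],"offset":[0,0,0],"jaw":0.2},{"dr":[0,0,0],"offset":[0,0,0],"jaw":-0.2},{"dr":[0,0,0],"offset":[0,0,0],"jaw":-0.3},{"dr":[0,0,0],"offset":[0,0,0],"jaw":-0.3}]'
python3 - <<'E'
from h import *
from cell import sense,viewer
s=viewer.grab_frame('side')[:,:,::-1]; a=cv2.resize(s[90:240,130:280],None,fx=4,fy=4,interpolation=cv2.INTER_NEAREST); cv2.imwrite('pics/n.png',a)
E
```

```text
clock: 11.58
tool_pos: [0.6473, 0.1526, 0.1915]
ee_rot: [-2.203, -2.239, 0.0]
force: [-0.2, 0.6, 0.8]
opening: 0.649
```

View pics/n.png

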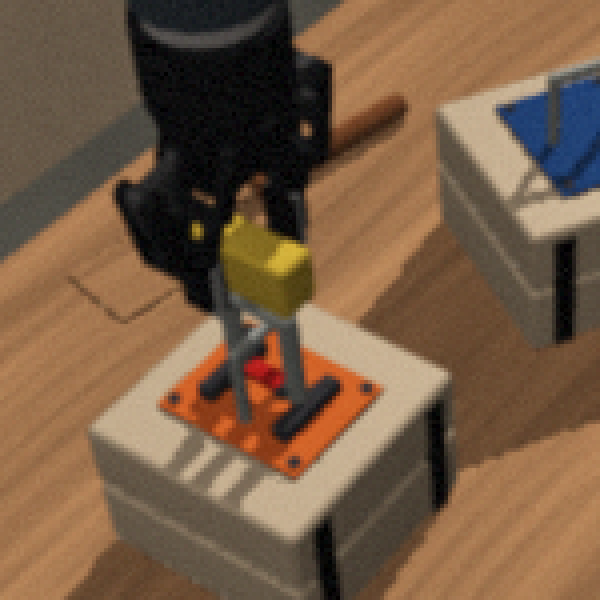

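Released and standing. Retreat straight up and check.

```bash
python3 -m jog '[{"dr":[0,0,0],"offset":[0,0,-0.3],"jaw":-0.3},{"dr":[0,0,0],"offset":[0,0,-0.6],"jaw":-0.3},{"dr":[0,0,0],"offset":[0,0,-0.8],"jaw":-0.3},{"dr":[0,0,0],"offset":[0,-0.3,-0.5],"jaw":-0.3},{"dr":[0,0,0],"offset":[0,0,0],"jaw":-0.3},{"dr":[0,0,0],"offset":[0,0,0],"jaw":-0.3}]'
python3 - <<'E'
from h import *
from cell import sense,viewer
s=viewer.grab_frame('side')[:,:,::-1];w=viewer.grab_frame('wrist')[:,:,::-1];t=viewer.grab_frame('top')[:,:,::-1]
cv2.imwrite('pics/o_side.png',s);cv2.imwrite('pics/o_top.png',t)
r=lambda im,x,y,n,k:cv2.resize(im[y:y+n,x:x+n],(400,400),interpolation=cv2.INTER_NEAREST)
cv2.imwrite('pics/o.png',np.hstack([r(s,150,130,80,5),r(w,160,90,200,2)]))
X0=cv2.imread('pics/a_top.png')
b=lambda im:im[235:275,160:200].astype(int); print('cup diff top',np.abs(b(t)-b(X0)).mean(), np.abs(t[230:275,380:425].astype(int)-X0[230:275,380:425]).mean())
E
```

```text
clock: 12.38
tool_pos: [0.6294, 0.1523, 0.3228]
ee_rot: [-2.203, -2.239, 0.001]
force: [0.3, -0.6, 0.1]
opening: 0.65
cup diff top 35.43625 7.33925925925926
```

View pics/o.png

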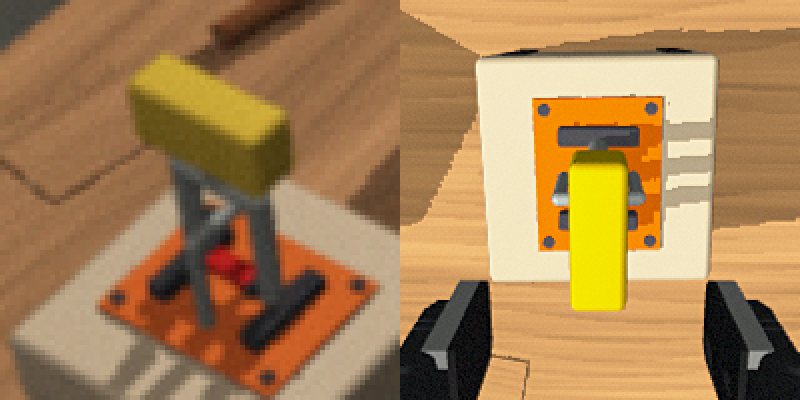

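View pics/o_side.png

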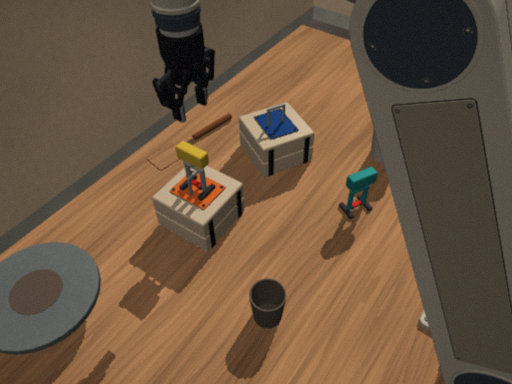

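```bash
python3 -c "
from cell import arm
print(arm.job_done())"
```

```text
the job is handed in; nothing more can be done
None
```

The yellow handle is clipped on the orange mould's eye and standing upright on its plate. I handed the job in at about 12.5 s of the 38 s allowed; no verdict is reported.

**What I did:** I found the handle's grip from the top, side and wrist views at about (0.442, -0.012, 0.103) m. I found the eye from the top and side views at about (0.645, 0.152, 0.154) m. I gripped the handle across its 26 mm width, turned it 9.5° to line up with the eye's bar, pressed it down until the gate passed, then lowered it to the plate, let go and backed straight up.

**Last checks:**
- **Clipping:** the upward force peaked at several newtons on the gate, then dropped to the handle's weight alone once the eye was through. About 12 N showed when the feet met the plate. I had no direct reading of the gate angle.
- **Final pictures:** the side view shows the handle upright, with the bar inside the U above the red gate, which looks shut. The wrist view shows the handle centred over the bar. The gripper is clear, and the tool force reads near zero.
- **Cups:** the dark cup stands where it was in the side view. The light grey cup was hidden by the arm in that view, but the top view shows it essentially unchanged. The top-view comparison for the dark cup did not match, probably because the arm was in the way; I did not look at that picture to confirm.
- **Heights:** the plate came out about 4 mm above the 100 mm block. That agrees with the eye height I measured.

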